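Index the dish carrier under the lens

TASK

Pinch the carrier's release lever against its grip plate and keep it squeezed while you slide the carrier until its dish is under the magnifier lens, then let go. The tooth must end dropped fully into that station's notch, whose exact place has to be felt for. Never force the brittle tooth against the notched strip, and leave the loose things on the bench where they are.

Things in the scene. Friction and masses are not known exactly. Their poses are not given: they have to be found in the camera images.
- squeeze (a point): Point on the carrier, 85 mm above the bench, midway between the outer faces of lever and grip plate when fully squeezed (34 mm over both; 46 mm released, when the lever's face is 12 mm further out). Axes as the track: x across it, away from the robot; y along it; z up. Below it the white carrier block, 60 mm wide along y, top 40 mm above the bench.
- plate (a point): Centre of the fixed grip plate on the carrier: grey upright plate, 8 mm thick in x, 44 mm wide along the track, from 40 to 106 mm above the bench; 13 mm in x from the squeeze point. Axes as the track. It is wider than the lever, so its edges can be pushed along the track without touching the lever.
- lever_mid (a point): Centre of the release lever, 85 mm above the bench: black upright plate on the robot's side of the grip plate, 8 mm thick in x, 26 mm wide along the track, top 105 mm above the bench. Sprung: 4 N released, 10 N fully squeezed.
- lever (a joint): Travel of the lever towards the grip plate, m: 0 released, tooth fully in a notch; 0.012 fully squeezed, at its stop. The tooth at its foot clears the strip above 0.007. Let go between notches, the tooth rests on the strip's edge at 0.007, and drops to 0 once the carrier is pushed over a notch.
- tooth (a point): Tip of the lever's steel tooth, 24 mm above the bench: 8 mm wide along the track, it points to the robot and reaches 7 mm into the notches of the dark steel strip (30 mm high) on the robot's side of the track. It is brittle: not to be pressed against the strip with more than 25 N.
- carrier (a joint): Carrier's place along the track's y, m: 0 mid-track, stops at +-0.155. Friction 1.2 N (about 3 N with the tooth rubbing). Starts in a wide slot near 0, with 2 mm of play or more each way. Four 11 mm notches, one per station, nominally at -0.120, -0.060, 0.060, 0.120, but the hand-filed strip has each of them 2.5 to 7.5 mm off its nominal place, one way or the other.
- lens (a point): Centre of the round magnifier lens (black rim, 44 mm across, 112 mm above the bench), held over the dish's path by a slim stand 67 mm further out in x. Stands exactly at one of the four nominal notch places; tube block, amber bottle and tip box stand at the others. Axes as the track.
- dish (a point): Top centre of the culture dish (54 mm across, 13 mm high) fixed on the carrier's tray, 48 mm above the bench; 99 mm in x from the squeeze point. The tray ends 134 mm from the squeeze point. Axes as the track.
- track: The carrier's track: aluminium base plate 120 x 420 mm, 10 mm thick, with two steel rods and end blocks 36 mm high. Origin on the bench, at mid length; its y is the sliding direction, x across it away from the robot. Fixed to the bench.
- vial: Loose: small vial 24 mm across, 50 mm high, standing among the stations. Origin at the centre of its underside.
- dish_stack: Loose: stack of three clear dishes, 58 mm across, 33 mm high, between robot and track. Origin at the centre of its underside.
- marker: Loose: marker pen, 160 x 14 x 12 mm, lying along its own y between robot and track. Origin under its middle.
- flask: Loose: bottle 52 mm across, 100 mm high, by the +y end of the track. Origin at the centre of its underside.
- pipette: Loose: hand pipette about 220 mm long, 20 mm thick, lying along its own y behind the stations. Origin under its body.
- foil_tin: Loose: aluminium tin 64 mm across, 40 mm high, by the -y end of the track. Origin at the centre of its underside.
Not all that is in view belongs to the job. What is shaped like the part that bears lens but green or yellow is not meant.

How it is judged (in metres and radians):
On the way, in this order (a step that is already met when the one before it is completed fails the run):
1. the lever is squeezed clear of the strip (value of joint lever above 0.0078 m and horizontal distance between dish and lens above 0.035 m), for 0.1 s.
2. the carrier has been brought to the lens's station (horizontal distance between dish and lens below 0.025 m), for 0.1 s.
At the end, for the whole second after the job is handed in: The dish's centre is within 12 mm (horizontally) of the lens's axis, the released lever is within 2 mm of its rest, which it reaches only with the tooth fully in the notch, and the carrier is at rest (horizontal distance between dish and lens below 0.012 m and value of joint lever below 0.002 m and velocity of joint carrier between -0.01 and 0.01 m/s); the robot touches nothing.
It fails at once if the tooth is pressed against the notched strip with more than 25 N (contact force between lever and strip above 25 N).
It fails at once if a loose thing on the bench is moved by more than 20 mm (distance of any of vial, dish_stack, marker, flask, pipette, foil_tin from where it was at the start of the episode above 0.02 m).
It also fails if it takes over 42 s, if anything falls off the work surface, if the arm or the gripper's body presses on something with over 40 N, if the wrist force passes 120 N, or if a joint passes its speed limit or range.

ROBOT

A 6-joint arm with a two-finger parallel gripper is mounted at the origin on the work surface. World frame = base frame: x ahead of the robot, y to its left, z up, the work surface at z = 0. Lengths are in mm, angles in rad, forces in N, time in s.
With the tool pointing down it reaches from about 350 to 925 mm from the base axis. Payload 6.4 kg.
Tool frame: the origin (TCP) lies midway between the tips of the shut fingers; the grasp point (between the pads) lies 19 mm behind it (bot.grasp_offset is the distance from the TCP to the grasp point, in mm); x points along the fingers, y is the direction in which the jaws open and shut, and the axes are right-handed (so a half turn about x gives the same grasp; the last joint's range is limited). The gripper opens to 85 mm and grips with 20 to 120 N. Pads are 22 mm wide; open, the fingers measure 114 mm over their backs; the gripper's body (76 mm by 85 mm) begins 54 mm behind the grasp point. The pads swing forward as they close: fully open they stand 13 mm farther back than shut.
Start: joints at [1.022, 0.245, 1.558, -0, 1.339, -0.174], TCP at [237.954, 604.89, 231.29] pointing down, gripper open.
Joint ranges: [-3.13, 3.13], [-1.02, 2.26], [0.13, 2.54], [-0.95, 4.09], [0.21, 2.88], [-2.74, 2.74]. Speed limits (rad/s): [2.57, 2.57, 3.14, 3.14, 3.14, 3.14].

INTERFACE

Orientations are given as a unit quaternion [x, y, z, w].
In Python, from workcell import bot, hand, readout, cams, job gives the robot as it stands. Calls block until the motion is done:
- bot.goto(position, orientation): joint-space move of the TCP to a pose.
- bot.move_l(position, ori=None, max_speed=150, until_force=None): straight line of the TCP; ori=None keeps the orientation; max_speed is the mean speed in mm/s. With until_force (N) it stops when the force on the tool has changed by that much, and returns True; else False.
- bot.move_j(angles): joint-space move.
- hand.command_gripper(opening): finger opening in mm; the grip force is fixed at half the most; returns when the fingers have stopped.
- bot.pause(seconds).
- bot.solve_ik(position, orientation): joint angles nearest the present ones, or None.
- readout.get_obs(): the state.
- cams.grab_frame(name): name is "scene" or "top" or "wrist"; returns a dict with "color" (480x640x3 uint8, blue, green, red), "fx", "fy", "cx", "cy" (pixels), "k1" (the pictures are not rectified: a ray, as slopes to the right and down, at radius r is drawn at 1 + k1 r^2 times it, then the intrinsics apply), "cam_to_world" (4x4, takes a point from camera to world coordinates). Camera axes: x right, y down, z forward; pixel columns grow to the right and rows downward; lengths in mm; the calibration is good to about 2 mm. A picture is of the moment at which its call begins. There is no depth.
A pose or a line that the arm cannot do raises bot.MotionError and nothing moves.
- job.finish_job(): hands the job in, once; it reports no verdict.
The state is a dict: "time_s": time; "q": joint angles; "qvel": joint speeds; "tau": joint torques, N m; "eef_pos": TCP position; "orientation": TCP orientation; "force": force on the tool from outside, world axes, zero at the start; "torque": the same for the moment, N m; "finger_gap": finger opening in mm.
Only numpy, scipy, OpenCV 4.12 (cv2) and the standard library are available. Lean on these libraries where they do the work, as an engineer would, in place of code of your own. Each camera call takes 0.05 s, during which the arm holds its last target. There are 200 camera calls.

## Working session

There is one attempt and no reset: what is moved stays moved. The work goes in short steps, each a Python script; the robot and the scene stay as the last script left them, time stands still between calls to the robot, and variables do not carry over. Pictures are saved under pics/ and viewed, about 8 in all and at most 12, crops included, and the job is handed in when it is done.

```bash
ls; mkdir -p pics; cat > h.py <<'E'
import numpy as np, cv2
from workcell import bot, hand, readout, cams, job
def ray(f,u,v):
    d=np.array([(u-f["cx"])/f["fx"],(v-f["cy"])/f["fy"]]); s=d.copy()
    for _ in range(20): s=d/(1+f["k1"]*(s@s))
    T=np.array(f["cam_to_world"]); return T[:3,3],T[:3,:3]@np.array([s[0],s[1],1])
def onz(f,u,v,z):
    o,d=ray(f,u,v); return o+d*(z-o[2])/d[2]
def proj(f,p):
    T=np.array(f["cam_to_world"]); c=T[:3,:3].T@(np.array(p)-T[:3,3]); s=c[:2]/c[2]; s=s*(1+f["k1"]*(s@s))
    return np.array([s[0]*f["fx"]+f["cx"],s[1]*f["fy"]+f["cy"]])
E
python3 - <<'E'
from h import *
import pickle
for n in("top","scene"):
    f=cams.grab_frame(n); cv2.imwrite(f"pics/{n}0.png",f["color"]); pickle.dump(f,open(f"{n}0.pkl","wb"))
    print(n,f["fx"],f["k1"],np.round(f["cam_to_world"],3).tolist())
o=readout.get_obs(); print({k:np.round(v,3) for k,v in o.items()})
E
```

```text
pics
top 473.68529312231163 -0.09525841565571909 [[0.015, -0.995, 0.097, 466.21], [-0.999, -0.018, -0.036, 16.907], [0.038, -0.097, -0.995, 1000.742], [0.0, 0.0, 0.0, 1.0]]
scene 612.2275661697639 0.03988156225574445 [[0.388, 0.529, -0.755, 1339.096], [0.922, -0.239, 0.306, -327.961], [-0.019, -0.814, -0.58, 724.753], [0.0, 0.0, 0.0, 1.0]]
{'time_s': np.float64(0.1), 'q': array([ 1.022,  0.246,  1.559,  0.   ,  1.339, -0.174]), 'qvel': array([ 0.002, -0.002, -0.003, -0.   , -0.   ,  0.   ]), 'tau': array([-0.0000e+00, -4.3066e+01, -3.2713e+01, -0.0000e+00,  3.0000e-03,
        0.0000e+00]), 'eef_pos': array([237.666, 604.454, 230.272]), 'orientation': array([ 0.131,  0.695, -0.132,  0.695]), 'force': array([ 0.121,  0.023, -0.09 ]), 'torque': array([0.008, 0.017, 0.023]), 'finger_gap': np.float64(84.998)}
```

View pics/top0.png

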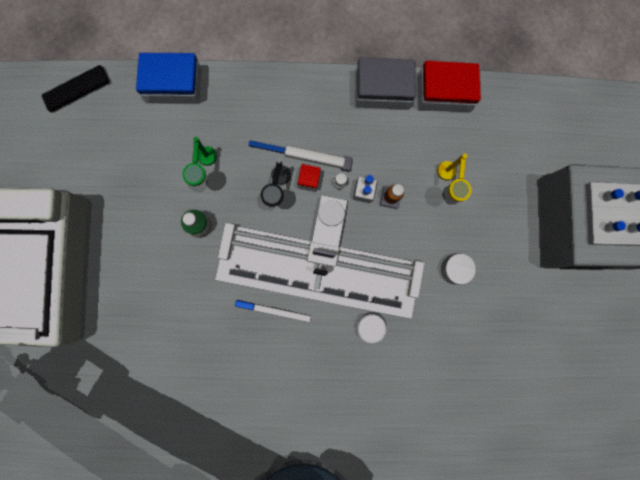

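View pics/scene0.png

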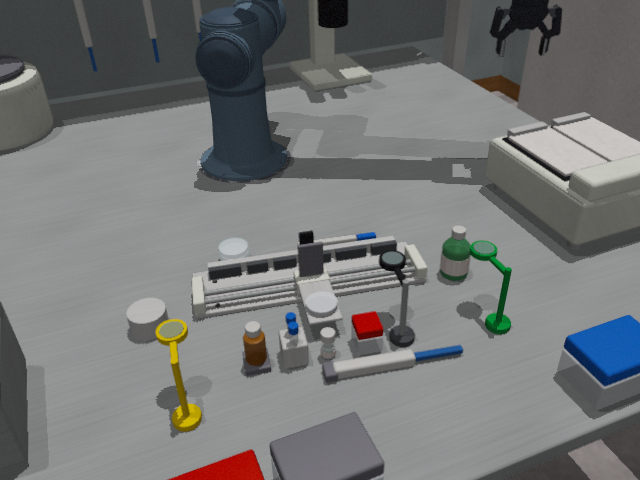

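The top view shows the track from (217,281) to (411,318) on its near edge. The dish is at (330,212), the lever and plate near (322,262), and the black lens at (272,195), which is the outermost +y station. Green and yellow are decoys. Next I'll enlarge the track area for pixel positions.

```bash
python3 - <<'E'
from h import *
import pickle
f=pickle.load(open("top0.pkl","rb")); g=pickle.load(open("scene0.pkl","rb"))
c=f["color"][155:330,205:431]; cv2.imwrite("pics/topc.png",cv2.resize(c,None,fx=3.5,fy=3.4286,interpolation=cv2.INTER_CUBIC))
def P(n,v): print(n,np.round(v,1))
a=onz(f,217,281,10);b=onz(f,411,318,10);P("near corners",[a,b]);P("len",np.linalg.norm(a-b))
d=(a-b)/np.linalg.norm(a-b);th=np.arctan2(-d[0],d[1]);ex=np.array([d[1],-d[0],0]);P("th",th);P("ex",ex)
P("origin",(a+b)/2+60*ex)
# lens by triangulation
o1,d1=ray(f,272,195);o2,d2=ray(g,393,260)
t=np.linalg.lstsq(np.c_[d1,-d2],o2-o1,rcond=None)[0];P("lens",[o1+t[0]*d1,o2+t[1]*d2])
P("lens z112",onz(f,272,195,112));P("dish z48",[onz(f,330.5,211.5,48),onz(g,321,302,48)])
E
```

```text
near corners [[ 481.7  184.4   10. ]
 [ 410.3 -222.5   10. ]]
len 413.1
th -0.2
ex [ 1.  -0.2  0. ]
origin [505.1 -29.4  10. ]
lens [[644.9  68.4 112.3]
 [645.7  70.2 112.5]]
lens z112 [645.   68.4 112. ]
dish z48 [[626.2 -47.8  48. ]
 [625.  -50.1  48. ]]
```

View pics/topc.png

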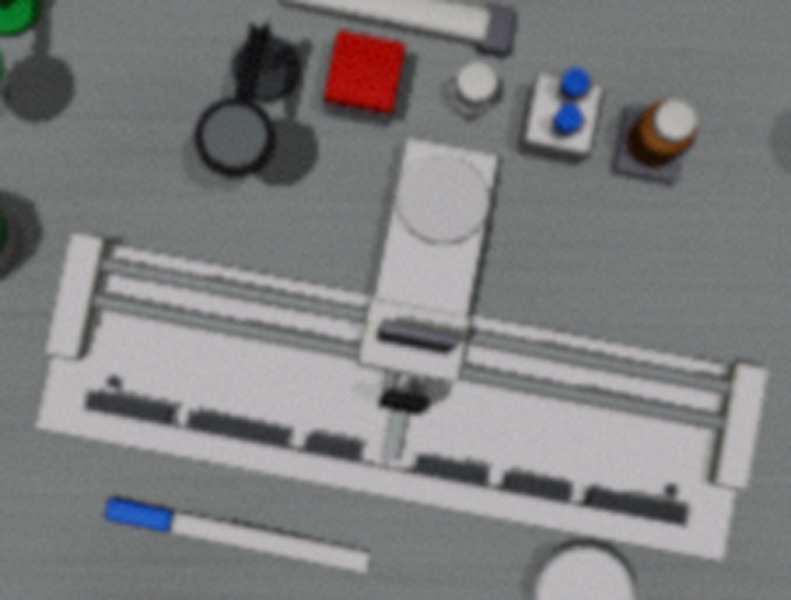

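The crop shows the strip's gaps at crop x≈184, 298, 495 and 577, plus the wide slot at 390. The plate top is at (417,335) and the lever at (405,400). Dish to lens measures ~120 mm, so the carrier is near 0 and the lens is at +0.120. I'll compute the remaining points and move above the carrier for a wrist check.

```bash
cat >> h.py <<'E'
from scipy.spatial.transform import Rotation as R
TH=-0.17
ex=np.array([np.cos(TH),np.sin(TH),0]); ey=np.array([-np.sin(TH),np.cos(TH),0])
X=np.array([0,0,-1.])
def quat(s=1): Y=s*ex; return R.from_matrix(np.c_[X,Y,np.cross(X,Y)]).as_quat()
E
python3 - <<'E'
from h import *
import pickle
f=pickle.load(open("top0.pkl","rb"))
def crop(x,y,z): return onz(f,205+x/3.5,155+y/3.4286,z)
lens=np.array([645.3,69.3,0]);dish=np.array([625.6,-49,0]);sq=dish-99*ex
for n,p in dict(dish=crop(443,199,48),lens=crop(235,137,112),plate_top=crop(417,332,106),lever_top=crop(405,400,105),n1=crop(184,411,30),n2=crop(298,437,30),slotL=crop(362,446,30),slotR=crop(415,465,30),n3=crop(495,475,30),n4=crop(577,489,30)).items():
    v=p-sq; print(n,np.round(p,1),"rel squeeze x,y:",round(v@ex,1),round(v@ey,1))
print("lens-dish",(lens-dish)@ex,(lens-dish)@ey)
bot.move_l([237.7,604.5,380])
for s in(1,-1): print(s,bot.solve_ik([sq[0],sq[1],260],quat(s)))
q=quat(1) if bot.solve_ik([sq[0],sq[1],260],quat(1)) is not None and abs(bot.solve_ik([sq[0],sq[1],260],quat(1))[5])<2 else quat(-1)
bot.goto([sq[0],sq[1],260],q)
f=cams.grab_frame("wrist");cv2.imwrite("pics/w1.png",f["color"]);pickle.dump(f,open("w1.pkl","wb"))
o=readout.get_obs();print(o["time_s"],o["eef_pos"],o["orientation"],q,o["q"])
E
```

```text
dish [623.1 -50.   48. ] rel squeeze x,y: 96.7 -1.4
lens [645.1  68.1 112. ] rel squeeze x,y: 98.4 118.7
plate_top [538.8 -32.6 106. ] rel squeeze x,y: 10.7 1.4
lever_top [501.1 -26.7 105. ] rel squeeze x,y: -27.5 0.9
n1 [495.4  98.6  30. ] rel squeeze x,y: -54.3 123.5
n2 [481.   31.9  30. ] rel squeeze x,y: -57.2 55.2
slotL [476.2  -5.6  30. ] rel squeeze x,y: -55.6 17.5
slotR [465.4 -36.7  30. ] rel squeeze x,y: -61.0 -15.0
n3 [460.1 -83.7  30. ] rel squeeze x,y: -58.3 -62.2
n4 [ 452.3 -132.    30. ] rel squeeze x,y: -57.7 -111.1
lens-dish -0.5982519865073502 119.92757020202085
1 [-2.75493272e-01 -6.51108994e-02  1.83650793e+00 -4.44089210e-16
  1.37019563e+00 -1.05493272e-01]
-1 None
3.8083 [528.22565585 -31.66862568 260.21662032] [ 0.54048712  0.45595717 -0.54028673  0.45614361] [ 0.54064368  0.455746   -0.54064368  0.455746  ] [-2.74347537e-01 -6.51224788e-02  1.83612094e+00  8.84901899e-05
  1.37021695e+00 -1.05491488e-01]
```

View pics/w1.png

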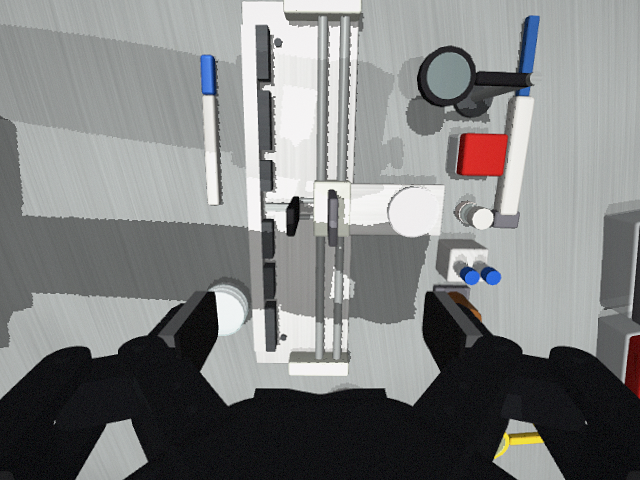

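The wrist view shows the carrier block at (332,208), the plate top at (333,217), the lever at (293,215), the dish at (414,212) and the lens at (446,76). The first +y notch is at about (265,85).

```bash
python3 - <<'E'
from h import *
import pickle
f=pickle.load(open("w1.pkl","rb"))
a,b=onz(f,242.5,8,10),onz(f,256,360,10); d=a-b; print("th from near edge",np.arctan2(-d[0],d[1]),np.linalg.norm(d))
sq=np.array([528,-32.3,0])
im=f["color"].astype(int); 
for n,(u,v,z) in dict(dish=(414,212,48),lens=(446.5,75.5,112),block_c=(332,208,40),plate_c=(332.5,217.5,106),lever_c=(294,215.5,105),n1=(267,85,30),n2=(268,155,30),n3=(270,261,30)).items():
    p=onz(f,u,v,z); w=p-sq; print(n,np.round(p,1),"rel:",round(w@ex,1),round(w@ey,1))
g=im[60:110,255:280].mean(2); print(g[:, 10:16].mean(1).round()) # strip profile across the first notch
E
```

```text
th from near edge -0.1798508508856269 407.90067749627633
dish [625.8 -48.   48. ] rel: 99.0 1.1
lens [646.9  71.1 112. ] rel: 99.7 122.0
block_c [541.9 -31.   40. ] rel: 13.5 3.6
plate_c [540.6 -27.6 106. ] rel: 11.6 6.8
lever_c [507.6 -20.4 105. ] rel: -22.1 8.3
n1 [497.4 102.   30. ] rel: -52.9 127.2
n2 [484.6  34.2  30. ] rel: -54.0 58.2
n3 [462.8 -81.2  30. ] rel: -56.0 -59.3
[ 63.  61.  64.  61.  60.  61.  59.  61.  61.  61.  62.  66.  64.  63.
  63.  65.  67.  66.  60.  24.  26.  34.  88. 113. 124. 219. 240. 236.
 236. 242. 175. 104.  82.  72.  71.  72.  71.  66.  66.  71.  71.  70.
  71.  71.  69.  70.  70.  71.  74.  74.]
```

Positions agree to 2–4 mm, and the first +y notch looks to be at about +125. Next: descend, squeeze and check.

```bash
python3 - <<'E'
from h import *
sq=np.array([528,-32.3,0])+2*ey; q=quat()
def st(n):
    o=readout.get_obs(); print(n,round(o["time_s"],2),np.round(o["eef_pos"],1),"F",np.round(o["force"],1),"gap",round(o["finger_gap"],1))
p=sq.copy();p[2]=66
print(bot.move_l(p,q,max_speed=130,until_force=10)); st("down")
hand.command_gripper(30); st("squeezed")
f=cams.grab_frame("wrist");cv2.imwrite("pics/w2.png",f["color"])
E
```

```text
False
down 5.45 [529.  -30.5  66.9] F [-0.5  0.2  0.2] gap 85.6
squeezed 5.99 [527.9 -30.1  66.3] F [0.2 1.2 5. ] gap 31.7
```

View pics/w2.png

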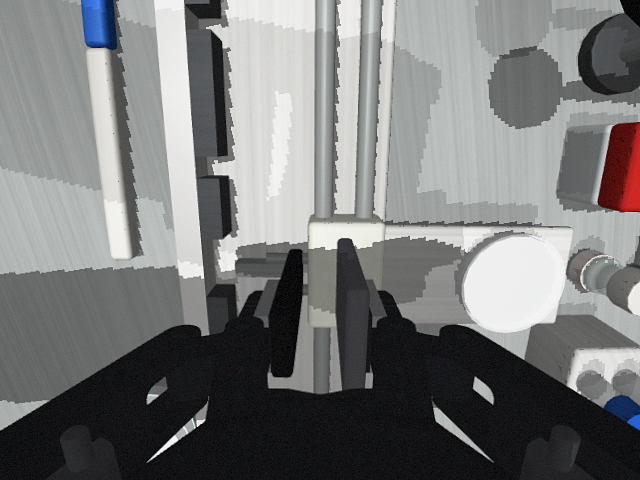

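The jaws straddle lever and plate, at x≈290 and 350 px, and the gap of 31.7 is about fully squeezed. Now I'll slide +104 mm, short of the notch, while watching force.

```bash
python3 - <<'E'
from h import *
q=quat()
def st(n):
    o=readout.get_obs(); print(n,round(o["time_s"],2),np.round(o["eef_pos"],1),"F",np.round(o["force"],1),"gap",round(o["finger_gap"],1)); return o
p0=np.array(st("a")["eef_pos"]); p0[2]=66
for s in (35,70,104):
    hit=bot.move_l(p0+s*ey,q,max_speed=60,until_force=25); st(f"s{s} {hit}")
    if hit: break
import pickle
f=cams.grab_frame("wrist");cv2.imwrite("pics/w3.png",f["color"]);pickle.dump(f,open("w3.pkl","wb"))
f=cams.grab_frame("top");cv2.imwrite("pics/t3.png",f["color"]);pickle.dump(f,open("t3.pkl","wb"))
E
```

```text
a 6.04 [527.9 -30.1  66.3] F [-0.4  1.3  5.6] gap 31.7
s35 False 6.78 [534.2   4.7  66.3] F [ 5.5 -0.2  3.7] gap 31.9
s70 False 7.51 [540.4  39.   66.3] F [ 6.2 -0.1  2.6] gap 31.8
s104 False 8.22 [546.5  72.4  66.3] F [ 7.1 -0.   2. ] gap 31.8
```

View pics/w3.png

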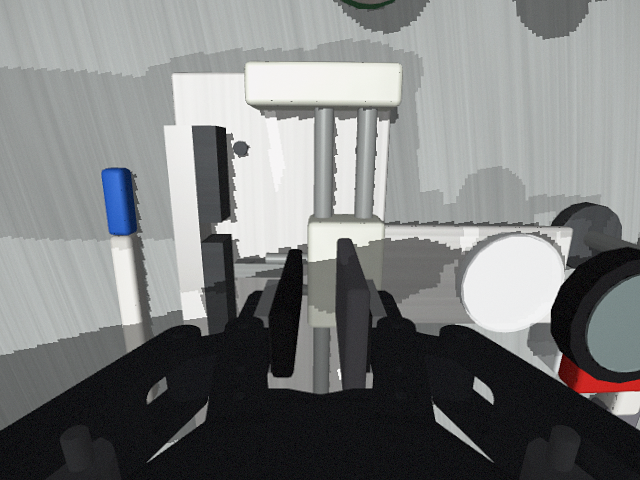

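The carrier followed (dish at (513,283)). The notch shows at (215,227), just ahead of the tooth bar at (260,265). I'll quantify that, release, and move to behind the plate.

```bash
python3 - <<'E'
from h import *
import pickle
f=pickle.load(open("w3.pkl","rb"))
d=onz(f,513,283,48); t=onz(f,260,265,24); n1=onz(f,212,227,30); l=np.array([646,70,0])
print("dish",d.round(1),"lens-dish y",(l-d)@ey,"x",(l-d)@ex,"notch-tooth y",(n1-t)@ey, "tooth-dish y",(t-d)@ey)
q=quat()
def st(n):
    o=readout.get_obs(); print(n,round(o["time_s"],2),np.round(o["eef_pos"],1),"F",np.round(o["force"],1),"gap",round(o["finger_gap"],1)); return o
hand.command_gripper(40);st("rel1")
hand.command_gripper(70);p=np.array(st("rel")["eef_pos"])
p[2]=135;bot.move_l(p,q)
pp=p+13*ex-52*ey;bot.move_l(pp,q);hand.command_gripper(0);st("behind")
f=cams.grab_frame("wrist");cv2.imwrite("pics/w4.png",f["color"]);pickle.dump(f,open("w4.pkl","wb"))
E
```

```text
dish [643.7  55.9  48. ] lens-dish y 14.2592027602323 x -0.10861328279135267 notch-tooth y 23.466610723407584 tooth-dish y 1.4330144331013357
rel1 8.57 [543.8  72.8  64.8] F [-5.   0.5  3. ] gap 40.4
rel 8.97 [545.7  72.3  66. ] F [ 0.4 -0.1  0.1] gap 69.8
behind 10.76 [549.7  18.9 135. ] F [ 0.8 -0.6 -0.5] gap -0.1
```

View pics/w4.png

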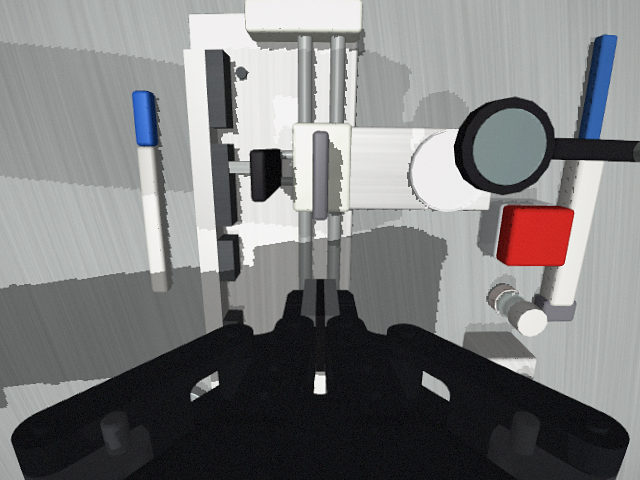

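The tooth is at (240,168) and the notch at (217,140), and the shut fingertips are aligned with the plate (x≈320). Next: descend and push gently, with a force stop.

```bash
python3 - <<'E'
from h import *
import pickle
q=quat()
def st(n):
    o=readout.get_obs(); print(n,round(o["time_s"],2),np.round(o["eef_pos"],1),"F",np.round(o["force"],1),"gap",round(o["finger_gap"],1)); return o
p=np.array(st("a")["eef_pos"]);p[2]=72
print(bot.move_l(p,q,max_speed=80,until_force=8));st("down")
print(bot.move_l(p+12*ey,q,max_speed=40,until_force=4));p1=np.array(st("near")["eef_pos"])
print(bot.move_l(p+48*ey,q,max_speed=12,until_force=8));o=st("push")
print("travel",(np.array(o["eef_pos"])-p)@ey,"Fy",np.array(o["force"])@ey)
f=cams.grab_frame("wrist");cv2.imwrite("pics/w5.png",f["color"]);pickle.dump(f,open("w5.pkl","wb"))
E
```

```text
a 10.81 [549.7  18.9 135. ] F [ 1.1 -0.3  0.3] gap -0.2
False
down 11.74 [550.2  18.8  72.5] F [0.5 0.2 0.5] gap -0.0
False
near 12.19 [551.8  31.   72.1] F [-1.  -0.3  0.5] gap 0.2
True
push 14.43 [556.9  59.8  71.8] F [ 0.1 -2.3  0.4] gap -0.2
travel 41.538903351407356 Fy -2.2201807726391203
```

View pics/w5.png

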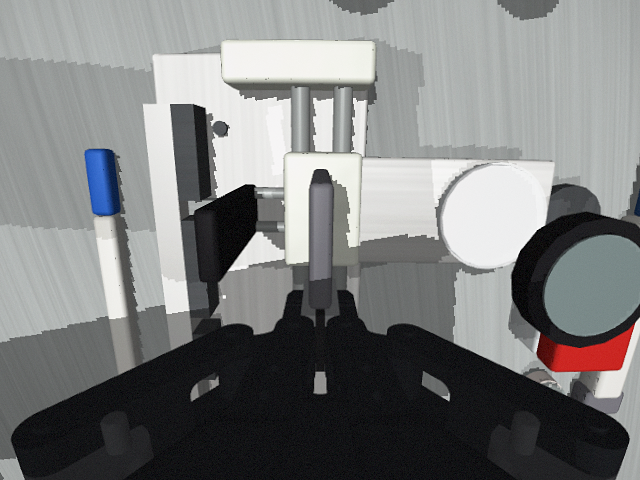

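The push stopped on a clear force rise after ~41 mm of tool travel, and the lever now stands visibly further from the plate. I'll back off, rise and measure the lever–plate spacing (38 mm if dropped, 31 if on the edge).

```bash
python3 - <<'E'
from h import *
import pickle
q=quat()
p=np.array(readout.get_obs()["eef_pos"])-25*ey;bot.move_l(p,q)
p[2]=210;bot.move_l(p,q);p=p-25*ey;bot.move_l(p,q)
f=cams.grab_frame("wrist");cv2.imwrite("pics/w6.png",f["color"]);pickle.dump(f,open("w6.pkl","wb"))
o=readout.get_obs();print(o["time_s"],o["eef_pos"],o["force"])
E
```

```text
16.2333 [547.95144713  10.64786554 209.28649291] [ 0.07289411  0.64590021 -1.09931077]
```

View pics/w6.png

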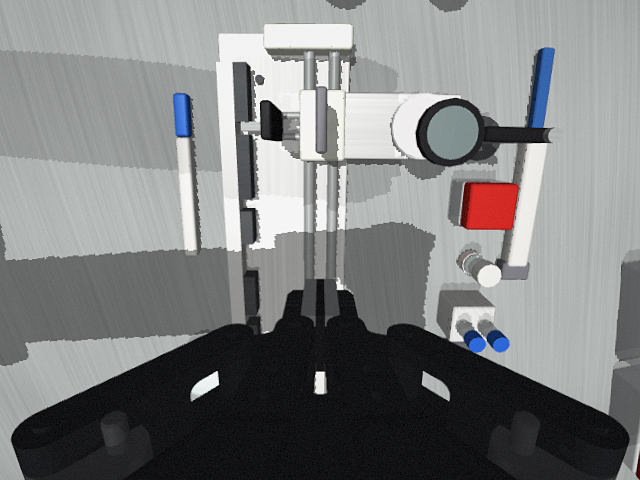

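```bash
python3 - <<'E'
from h import *
import pickle
def run(n,plate,lev):
    f=pickle.load(open(n,"rb")); a=onz(f,*plate,106);b=onz(f,*lev,105); print(n,"plate c - lever outer face x:",round((a-b)@ex,1)); return f
run("w1.pkl",(332.5,217.5),(287.5,215)); run("w4.pkl",(320.5,175),(250.5,175)); f=run("w6.pkl",(320.5,118),(260.5,118))
g=f["color"].mean(2)[118,240:345]; h=pickle.load(open("w4.pkl","rb"))["color"].mean(2)[175,235:335]
print(g.round().astype(int).tolist()); print(h.round().astype(int).tolist())
m=(f["color"].min(2)>225).astype(np.uint8)
l=onz(f,452,131,112);d=onz(f,425,126,48);print("lens-dish xy",(l-d)@ex,(l-d)@ey)
f=cams.grab_frame("top");t0=pickle.load(open("top0.pkl","rb"))
cv2.imwrite("pics/t7.png",cv2.resize(np.hstack([t0["color"][120:350,170:490],f["color"][120:350,170:490]]),(800,288)))
c=f["color"][170:330,205:360];cv2.imwrite("pics/t7c.png",cv2.resize(c,None,fx=3.7,fy=3.7,interpolation=cv2.INTER_CUBIC))
E
```

```text
w1.pkl plate c - lever outer face x: 39.4
w4.pkl plate c - lever outer face x: 34.6
w6.pkl plate c - lever outer face x: 40.8
[90, 90, 91, 91, 88, 92, 93, 92, 35, 25, 28, 32, 80, 117, 129, 183, 193, 243, 245, 239, 118, 26, 50, 56, 60, 56, 59, 58, 58, 39, 26, 12, 3, 11, 7, 12, 8, 12, 4, 10, 18, 10, 46, 73, 75, 75, 80, 101, 132, 131, 111, 113, 116, 117, 120, 116, 119, 120, 119, 148, 224, 245, 245, 245, 245, 244, 244, 245, 245, 245, 245, 244, 245, 245, 251, 187, 101, 126, 151, 150, 144, 142, 138, 136, 122, 99, 73, 121, 130, 130, 131, 128, 126, 129, 127, 130, 123, 196, 243, 243, 242, 241, 242, 223, 179]
[67, 117, 110, 179, 246, 240, 239, 245, 214, 105, 106, 107, 105, 109, 102, 64, 27, 35, 46, 54, 50, 52, 52, 53, 55, 55, 56, 44, 28, 24, 11, 14, 2, 9, 15, 4, 10, 14, 16, 7, 10, 5, 6, 10, 3, 9, 23, 97, 116, 112, 115, 114, 118, 116, 115, 113, 108, 96, 103, 107, 210, 244, 243, 244, 242, 243, 242, 242, 241, 242, 242, 242, 241, 241, 241, 242, 249, 164, 85, 108, 123, 139, 141, 137, 134, 132, 127, 128, 125, 122, 106, 94, 72, 95, 121, 127, 123, 124, 125, 124]
lens-dish xy -0.1418627841620279 -6.595211056036784
```

View pics/t7c.png

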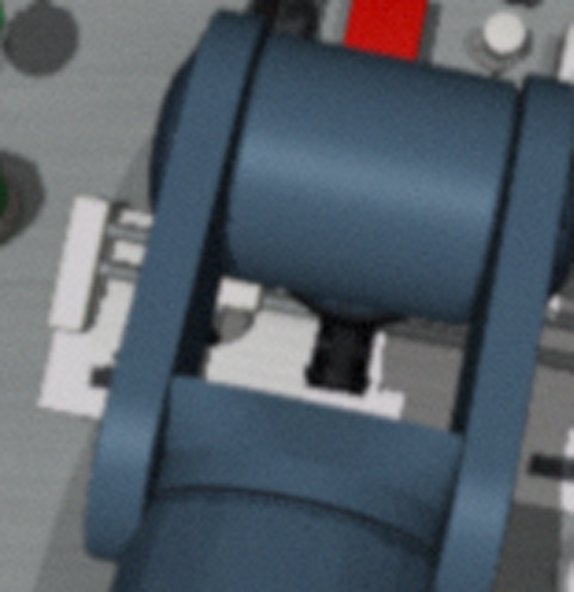

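The lever-face spacing is 40.8 mm now, against 34.6 mm while it rested on the edge (expected 42 and 35), so the tooth has dropped. The dish is ~6.6 mm past the lens axis, inside 12 mm. The top view is blocked by the arm and adds nothing. I'm handing in.

```bash
python3 -c "
from h import *
o=readout.get_obs();print(o['time_s'],o['force']);print(job.finish_job())"
```

```text
16.2833 [-0.49088052 -0.51193068  0.5962126 ]
the job is handed in; nothing more can be done
None
```

I squeezed the lever and slid the carrier 104 mm towards the lens, stopping short of the notch. After letting go, I pushed the plate's edge with shut fingers at 12 mm/s until the force stop (set at 8 N) tripped. I then backed off, rose clear and handed in at 16.3 s; the hand-in gives no verdict.

- **Tooth in the notch:** the distance from plate centre to the lever's outer face measures 40.8 mm. It was 34.6 mm while the tooth rested on the strip's edge. The expected values are 42 mm dropped and 35 mm on the edge, so the tooth has dropped.
- **Dish under the lens:** the dish is about 6.6 mm past the lens axis, against the 12 mm limit. The first wrist view put the notch roughly 5 mm beyond its nominal place, which agrees.
- **Forces:** at the readings taken between moves, the tool force was never above about 8 N. Contact force between tooth and strip can't be read directly.
- **Robot clear:** the tool force was near zero at the end.
- **Less certain:**
  - The last top view was blocked by the arm, so the final check rests on one wrist picture.
  - My position measurements disagreed by 2–4 mm between views.
  - I did not measure the loose items again. The marker, vial and pipette looked in place in the last wrist view; the dish stack, flask and tin were not checked.

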